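# Sort levelling screws on the thread gauge and square up their heads

## Robot

A 6-joint arm with a two-finger parallel gripper is mounted at the origin on the work surface. World frame = base frame: x ahead of the robot, y to its left, z up, the work surface at z = 0. Lengths are in mm, angles in rad, forces in N, time in s.
With the tool pointing down it reaches from about 350 to 975 mm from the base axis. Payload 17.4 kg.
Tool frame: the origin (TCP) lies midway between the tips of the shut fingers; the grasp point (between the pads) lies 19 mm behind it; z points along the fingers, y is the line along which they close (so a half turn about z gives the same grasp; the last joint's range is limited). The gripper opens to 85 mm and grips with 20 to 120 N. Pads are 22 mm wide; open, the fingers measure 114 mm over their backs; the gripper's body (76 mm by 85 mm) begins 54 mm behind the grasp point. The pads swing forward as they close: fully open they stand 13 mm farther back than shut.
Start: joints at [1.237, 0.116, 1.442, -0, 1.584, -0.038], TCP at [196.774, 645.688, 231.303] pointing down, gripper open.
Joint ranges: [-2.83, 2.83], [-0.83, 2.19], [0.07, 2.5], [-1.14, 4.28], [0.01, 3], [-2.97, 2.97]. Speed limits (rad/s): [1.89, 1.89, 2.22, 3.14, 3.14, 3.14].

## Interface

Orientations are given as a unit quaternion [w, x, y, z].
In Python, from workcell import env gives the robot as it stands.
- The arm moves only by the shell command python3 -m creep 'ROWS' [FORCE]. ROWS is JSON, a list that holds one entry, the list of rows, each a list of 7 numbers: the turn, a rotation vector about the tool's x, y, z in rad, then the shift along the tool's x, y, z in units of 25 mm (1.0 is 25 mm), then the finger opening in mm, from 0 to 85.4. A call has 1 to 12 rows; each row is the pose to reach, as a shift and turn from the pose commanded when the call began, along the tool's axes at that moment; what a row does not reach only later rows make up. A row lasts 1/10 s, in which the tool goes at most 50 mm and 8.59 degrees, less where a joint would pass 70% of its speed; a pose out of reach is approached as far as the arm can. A call with a gripper value outside its range is refused whole. The fingers move at their own pace and stop on an object; FORCE is the grip in N (left out, the last holds). Time passes only in rows, so rows that repeat a pose let the fingers close. It gives the time, the measured TCP pose, the force, the opening and the grip force at its end, in the units of the state.
- env.state(): the state, without advancing time (a new reading comes with each control period).
- env.snapshot(name): name is "scene" or "top" or "wrist"; returns (picture, depth): 480x640x3 uint8, blue, green, red; 480x640 float32, mm along the optical axis (not along the pixel's ray), 0 where there is no reading.
- env.camera_info(name): a dict with "fx", "fy", "cx", "cy" (pixels), "cam_to_world" (4x4, takes a point from camera to world coordinates); the wrist camera has in their place "tool_from_camera" (4x4, takes a point from camera to tool coordinates, whose origin is the TCP and whose axes are the flange's). Camera axes: x right, y up, looking along -z (the intrinsics and any distortion apply to the point x, -y, -z); pixel columns grow to the right and rows downward; lengths in mm; the calibration is good to about 2 mm. A picture is of the moment at which its call begins: read the wrist's pose just before it. camera_info takes no time and is no camera call.
- env.close_job(): hands the job in; it is judged then, once.
The state is a dict: "time": time; "q": joint angles; "joint_vel": joint speeds; "joint_efforts": joint torques, N m; "ee_pos": TCP position; "ee_rot": TCP orientation; "contact_force": force on the tool from outside, world axes, zero at the start; "torque": the same for the moment, N m; "grip_width": finger opening in mm; "grip_force": force on a finger pad.
Only numpy, scipy, OpenCV 4.12 (cv2) and the standard library are available. Lean on these libraries where they do the work, as an engineer would, in place of code of your own. Each camera call takes 0.05 s, during which the arm holds its last target. There are 200 camera calls.

## Task

First lift the straightedge off the notches of the gauge plate and set it down on the table. Then sort the levelling screws for the microscope bench by thread pitch: seat every screw on the half of the notched gauge plate that fits its thread, fully down in the notches, head towards the robot and tip close up to the stop strip. When all are seated, lay the straightedge flat on the smooth part of the gauge plate, flush against the ends of all the screw heads, and leave it there; do not disturb the bottle and the flask.

Things in the scene. Friction and masses are not known exactly. Their poses are not given: they have to be found in the camera images.
- gauge: fixed notched aluminium gauge plate, 170 (its x) x 300 (its y) mm, surface 12 mm above the table; origin at the centre of its underside, z up. Dark ridges 3.5 mm high run along y on its surface, fine on the +y half, coarse on the -y half, a stop strip along the +x edge, farthest from the robot. From x = -85 to 0 mm the surface is a smooth land
- gauge_stop (a point): middle of the stop strip's inner face, at its top: plate x = 73 mm, 26 mm above the table. A seated screw lies along plate x, head to -x over the land, with each ridge in a thread groove. Touching the stop, its origin is at plate x = 23 mm, 24 mm above the table, its head's end at x = -27 mm; the grooves give 2 mm play either way about x = 22 mm
- gauge_fine (a point): middle of the fine half on the plate's surface, plate x = 22, y = 62 mm: six ridges 3 mm wide at 10 mm pitch, centred at plate x = 7.5 to 57.5 mm, running from y = -24 to 148 mm. Fine screws may lie anywhere along it, axes at least 2 mm inside its ends
- gauge_coarse (a point): middle of the coarse half on the plate's surface, plate x = 22, y = -92 mm: four ridges 6 mm wide at 15 mm pitch, centred at plate x = 14, 29, 44 and 59 mm, running from y = -148 to -36 mm. Coarse screws may lie anywhere along it, axes at least 2 mm inside its ends
- straightedge: loose steel straightedge, a flat bar 36 (its x) x 280 (its y) x 10 mm, with a black plastic grip fin on top, 16 (x) x 70 (y) mm, rising from 10 to 56 mm above the underside; 0.45 kg; starts lying along the gauge plate on top of its ridges, underside 15.5 mm above the table; origin at the centre of the underside; its straight edges are the long faces at x = +18 and -18 mm, either may be used
- screw_a: loose steel levelling screw, 100 mm long along its x, about 0.25 kg, fine thread: seven crest rings 3 mm wide at 10 mm pitch, the first from x = -21 to -18 mm; crests 24 mm and core 16 mm in diameter; square head 24 x 24 mm, 22 mm long, at its -x end; origin on the axis at mid length, 12 mm above what it lies on. May be absent
- screw_a_head (a point): centre of the outer end face of screw_a's square head, 50 mm from its origin
- screw_a_tip (a point): end of screw_a's thread, 50 mm from its origin
- screw_b: loose steel levelling screw, 100 mm long along its x, about 0.25 kg, fine thread: seven crest rings 3 mm wide at 10 mm pitch, the first from x = -21 to -18 mm; crests 24 mm and core 16 mm in diameter; square head 24 x 24 mm, 22 mm long, at its -x end; origin on the axis at mid length, 12 mm above what it lies on. May be absent
- screw_b_head (a point): centre of the outer end face of screw_b's square head, 50 mm from its origin
- screw_b_tip (a point): end of screw_b's thread, 50 mm from its origin
- screw_c: loose steel levelling screw, 100 mm long along its x, about 0.25 kg, fine thread: seven crest rings 3 mm wide at 10 mm pitch, the first from x = -21 to -18 mm; crests 24 mm and core 16 mm in diameter; square head 24 x 24 mm, 22 mm long, at its -x end; origin on the axis at mid length, 12 mm above what it lies on. May be absent
- screw_c_head (a point): centre of the outer end face of screw_c's square head, 50 mm from its origin
- screw_c_tip (a point): end of screw_c's thread, 50 mm from its origin
- screw_d: loose steel levelling screw, 100 mm long along its x, about 0.25 kg, coarse thread: five crest rings 5 mm wide at 15 mm pitch, the first from x = -18 to -13 mm; crests 24 mm and core 16 mm in diameter; square head 24 x 24 mm, 22 mm long, at its -x end; origin on the axis at mid length, 12 mm above what it lies on. May be absent
- screw_d_head (a point): centre of the outer end face of screw_d's square head, 50 mm from its origin
- screw_d_tip (a point): end of screw_d's thread, 50 mm from its origin
- screw_e: loose steel levelling screw, 100 mm long along its x, about 0.25 kg, coarse thread: five crest rings 5 mm wide at 15 mm pitch, the first from x = -18 to -13 mm; crests 24 mm and core 16 mm in diameter; square head 24 x 24 mm, 22 mm long, at its -x end; origin on the axis at mid length, 12 mm above what it lies on. May be absent
- screw_e_head (a point): centre of the outer end face of screw_e's square head, 50 mm from its origin
- screw_e_tip (a point): end of screw_e's thread, 50 mm from its origin
- dropper: bystander: white plastic dropper bottle, 38 mm wide, 75 mm high, standing beyond the gauge; origin under its centre
- flask: bystander: small stoppered glass flask, 76 mm wide, 80 mm high, standing beyond the gauge; origin under its centre
Mind the look-alikes: they are no part of the job. Leave any orange look-alike of the screw_d alone.

How it is judged:
By the outcome, as a careful person would: the job done as asked, in the order asked, and still so for the second after the job is handed in, with the robot touching nothing.
Of screw_a, screw_b, screw_c, screw_d, screw_e only 4 to 5 are there at a start; the rules pass over those that are not, and their reading is None.
At some moment in a run one of screw_a, screw_b, screw_c, screw_d, screw_e, straightedge may be knocked a few centimetres aside while the robot is not near it.
Once in a run the grip may slacken for a moment while it holds something.
It also fails if it takes over 208 s, if anything falls off the work surface, if the arm or the gripper's body presses on something with over 40 N, if the wrist force passes 120 N, or if a joint passes its speed limit or range.

## Working session

There is one attempt and no reset: what is moved stays moved. The work goes in short steps, Python scripts to look and compute and a shell command to move; the robot and the scene stay as the last step left them, time stands still between calls to the robot, and variables do not carry over. Pictures are saved under pics/ and viewed, at most 14 in all, crops included, and the job is handed in when it is done.

```bash
ls; mkdir -p pics; cat > h.py <<'E'
import numpy as np, cv2
from scipy.spatial.transform import Rotation as R
from workcell import env
def tool():
    s=env.state(); w,x,y,z=s["ee_rot"]; T=np.eye(4); T[:3,:3]=R.from_quat([x,y,z,w]).as_matrix(); T[:3,3]=s["ee_pos"]; return T
def snap(n):
    T=tool(); c=env.camera_info(n); im,d=env.snapshot(n)
    c["M"]=np.array(c["cam_to_world"]) if n!="wrist" else T@np.array(c["tool_from_camera"])
    return im,d,c
def ray(c,uv):
    uv=np.atleast_2d(np.array(uv,float)); K=np.array([[c["fx"],0,c["cx"]],[0,c["fy"],c["cy"]],[0,0,1.]])
    dist=np.array(c.get("distortion",c.get("dist",[0,0,0,0])),float)
    p=cv2.undistortPoints(uv[:,None],K,dist)[:,0]
    return np.c_[p[:,0],-p[:,1],-np.ones(len(p))]@c["M"][:3,:3].T
def onplane(c,uv,z):
    r=ray(c,uv); o=c["M"][:3,3]; return o+r*((z-o[2])/r[:,2:3])
def cloud(c,d):
    v,u=np.mgrid[:480,:640]; r=ray(c,np.c_[u.ravel(),v.ravel()])
    return (c["M"][:3,3]+r*d.reshape(-1,1)).reshape(480,640,3)
E
python3 - <<'E'
from h import *
print(env.state())
for n in("scene","top","wrist"):
    im,d,c=snap(n); cv2.imwrite(f"pics/{n}0.png",im); np.savez(f"{n}0.npz",im=im,d=d,M=c["M"]); print(n,{k:(np.round(v,3).tolist() if not isinstance(v,str) else v) for k,v in c.items()})
    P=cloud(c,d); print(P[240,320], (d>0).mean())
E
```

```text
pics
{'time': 0.0, 'q': array([ 1.23719792e+00,  1.16506363e-01,  1.44228204e+00,  4.35517429e-06,
        1.58402255e+00, -3.78022485e-02]), 'joint_vel': array([ 0.00016818,  0.00247272,  0.00014288, -0.00078185, -0.00222968,
       -0.00037554]), 'joint_efforts': array([ 1.97000918e-03, -7.31995940e+01, -6.32489705e+01,  7.21787183e-05,
        6.32516399e-03,  2.94737640e-05]), 'ee_pos': array([196.70635259, 645.49196626, 230.53802718]), 'ee_rot': array([-1.14609472e-04,  1.47359433e-01,  9.89082821e-01, -5.98270523e-04]), 'contact_force': array([ 0.40713225, -1.04139836,  0.21701334]), 'torque': array([0.07562051, 0.03782842, 0.03645294]), 'grip_force': 0.0, 'grip_width': 85.2608461757197}
scene {'fx': 547.722, 'fy': 547.722, 'cx': 318.604, 'cy': 243.219, 'cam_to_world': [[-0.476, -0.592, 0.651, 1297.211], [0.879, -0.337, 0.336, 475.326], [0.021, 0.732, 0.681, 829.555], [0.0, 0.0, 0.0, 1.0]], 'M': [[-0.476, -0.592, 0.651, 1297.211], [0.879, -0.337, 0.336, 475.326], [0.021, 0.732, 0.681, 829.555], [0.0, 0.0, 0.0, 1.0]]}
[ 4.93061647e+02  6.32029229e+01 -2.84683842e-02] 0.9959440104166667
top {'fx': 487.621, 'fy': 487.621, 'cx': 326.315, 'cy': 235.963, 'cam_to_world': [[-0.01, 0.991, -0.137, 399.313], [-0.999, -0.015, -0.037, 64.843], [-0.038, 0.136, 0.99, 1030.015], [0.0, 0.0, 0.0, 1.0]], 'M': [[-0.01, 0.991, -0.137, 399.313], [-0.999, -0.015, -0.037, 64.843], [-0.038, 0.136, 0.99, 1030.015], [0.0, 0.0, 0.0, 1.0]]}
[533.04184235 116.4705339    2.02128207] 0.9960123697916666
wrist {'fx': 339.875, 'fy': 339.875, 'cx': 316.315, 'cy': 238.288, 'tool_from_camera': [[0.0, 0.958, 0.286, 74.179], [1.0, -0.0, -0.0, -0.241], [0.0, 0.286, -0.958, -142.609], [0.0, 0.0, 0.0, 1.0]], 'M': [[0.291, -0.917, -0.273, 125.717], [0.957, 0.279, 0.084, 667.072], [-0.001, -0.286, 0.958, 373.279], [0.0, 0.0, 0.0, 1.0]]}
[211.65617045 644.04563791  80.49959284] 0.995986328125
```

View pics/top0.png

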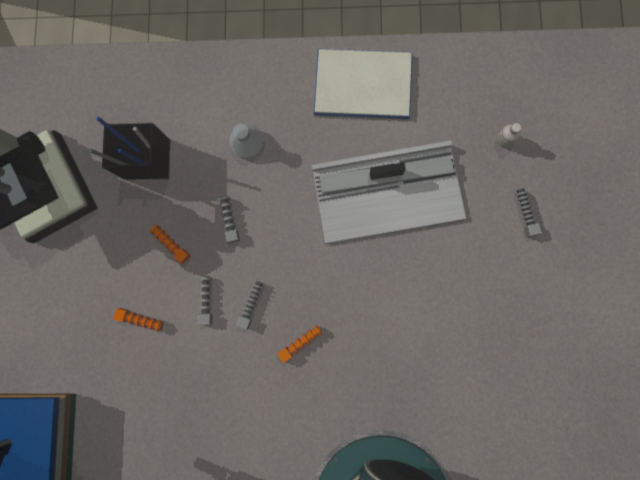

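View pics/scene0.png

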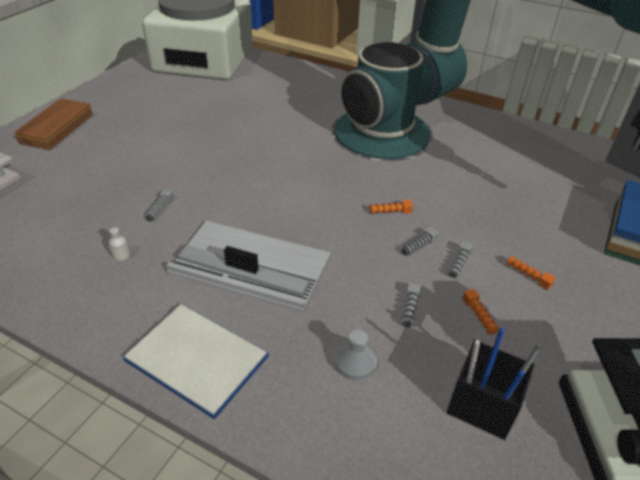

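```bash
cat >> h.py <<'E'
def topmeas(im,d,c,zmin=7):
    P=cloud(c,d); m=((P[...,2]>zmin)&(P[...,2]<70)&(d>0)).astype(np.uint8)
    n,l,st,ce=cv2.connectedComponentsWithStats(m); out=[]
    for i in range(1,n):
        if st[i,4]<150 : continue
        q=P[l==i]; px=im[l==i].mean(0)
        r=cv2.minAreaRect(q[:,:2].astype(np.float32))
        out.append((i,np.round(ce[i]),st[i,4],np.round(r[0],1),np.round(r[1],1),round(r[2],1),np.round(np.percentile(q[:,2],[10,50,95]),1),np.round(px)))
    return P,l,out
E
python3 - <<'E'
from h import *
im,d,c=snap("top")
P,l,o=topmeas(im,d,c)
for a in o: print(*a)
b=np.vstack([np.hstack([cv2.resize(im[y:y+60,x:x+60],(300,300),interpolation=cv2.INTER_CUBIC) for x,y in p]) for p in [((200,190),(175,270)),((222,275),(500,182))]])
cv2.imwrite("pics/crops.png",cv2.convertScaleAbs(b,alpha=1.3))
E
```

```text
1 [363.  83.] 6248 [880.9  18.6] [210.5 154.3] 86.1 [12.2 14.9 18. ] [152. 166. 165.]
9 [248. 143.] 772 [748.  271.4] [68.  74.6] 31.0 [20.9 33.7 55.4] [93. 94. 93.]
10 [507. 136.] 341 [ 744.3 -282. ] [38.4 33. ] 55.6 [16.5 46.1 62. ] [107. 113. 117.]
11 [ 58. 191.] 3998 [659.2 715.6] [199.8 159.6] 28.5 [21.5 48.2 52.5] [88. 98. 96.]
12 [152. 162.] 836 [696.  476.1] [ 69.3 134.4] 42.2 [13.  39.5 66.8] [34. 34. 36.]
13 [123. 145.] 538 [726.3 524.4] [44.3 73.5] 89.6 [15.8 44.9 67.8] [39. 36. 36.]
16 [388. 192.] 10977 [634.1 -29.3] [170.  300.5] 9.1 [10.  13.2 27.6] [129. 131. 130.]
42 [528. 213.] 527 [ 585.6 -317.4] [100.   26.9] 12.2 [13.1 19.9 25.7] [92. 92. 91.]
43 [229. 219.] 472 [582.1 311.5] [100.4  24.2] 13.5 [14.7 20.7 25.9] [87. 88. 88.]
45 [170. 243.] 492 [530.6 437.2] [100.9  23.5] 46.4 [13.9 20.5 25.9] [ 31.  63. 112.]
48 [205. 301.] 498 [410.  356.7] [97.6 25.3] 0.3 [14.9 20.7 25.8] [90. 91. 91.]
49 [250. 306.] 481 [400.3 261.2] [24.1 99.5] 69.1 [15.3 20.8 25.8] [92. 93. 93.]
54 [137. 319.] 530 [370.7 495.2] [100.8  24.7] 74.6 [14.8 20.5 25.8] [ 35.  74. 133.]
55 [299. 343.] 506 [320.5 158.8] [ 23.8 100.6] 35.7 [15.5 20.8 26.1] [ 36.  85. 150.]
60 [ 58. 430.] 1800 [175.1 658.3] [225.2 112.8] 40.5 [15.  38.9 67.6] [48. 53. 55.]
62 [378. 458.] 2798 [96.5 -1.8] [ 83.4 248. ] 0.1 [ 8.7 12.  17.8] [73. 75. 53.]
```

View pics/crops.png

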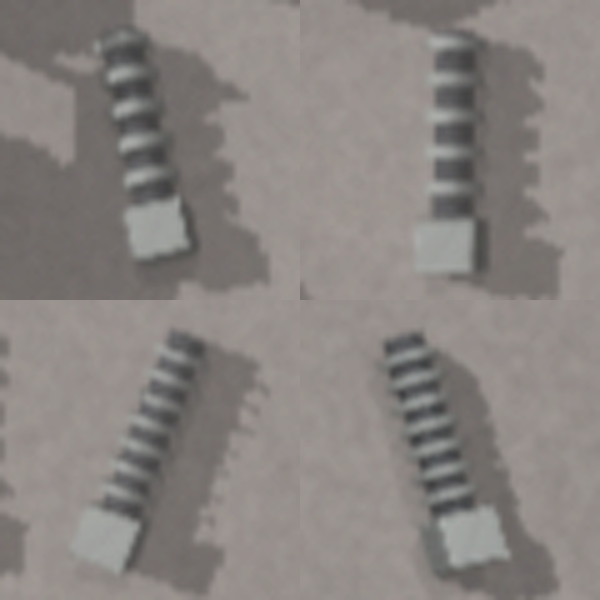

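Candidates (top image): grey screws at (229,219) and (205,301), both coarse with 5 crests; (250,305) and (529,212), both fine with 7 crests. The orange ones at (170,243), (138,320) and (300,344) are look-alikes and stay. The straightedge fin is at (388,170). The crops confirm the pitches and show every head pointing to the robot.

```bash
cat >> h.py <<'E'
def goto(x,y,z,yaw_y):
    """deltas: tool y at world yaw yaw_y (deg, mod 180), tool straight down"""
    T=tool(); best=None
    for k in (yaw_y,yaw_y+180):
        a=np.radians(k); yy=np.array([np.cos(a),np.sin(a),0]); zz=np.array([0,0,-1.]); G=np.c_[np.cross(yy,zz),yy,zz]
        rv=R.from_matrix(T[:3,:3].T@G).as_rotvec()
        s=T[:3,:3].T@(np.array([x,y,z])-T[:3,3])/25
        print(k,"turn",np.round(rv,3),"shift",np.round(s,3))
def plate(px,py,O=(634.1,-29.3),yaw=9.1):
    a=np.radians(yaw); return np.array([O[0]+np.cos(a)*px-np.sin(a)*py, O[1]+np.sin(a)*px+np.cos(a)*py])
E
python3 - <<'E'
from h import *
im,d,c=snap("top"); P=cloud(c,d)
a=(np.abs(P[...,0]-640)<110)&(np.abs(P[...,1]+30)<160)
m=a&(P[...,2]>62)&(P[...,2]<80); q=P[m]; r=cv2.minAreaRect(q[:,:2].astype(np.float32)); print("fin",r,np.percentile(q[:,2],[5,50,95]))
m=a&(im.max(2)<75)&(P[...,2]>62); print(cv2.minAreaRect(P[m][:,:2].astype(np.float32)))
m=a&(P[...,2]>23.5)&(P[...,2]<28); print("bar+stop",cv2.minAreaRect(P[m][:,:2].astype(np.float32)))
f=r[0]; goto(f[0],f[1],200,9.1)
E
```

```text
fin ((669.5747680664062, -24.965072631835938), (17.000137329101562, 69.61257934570312), 7.059367656707764) [64.77221742 71.04904787 73.94771102]
((668.36083984375, -24.984432220458984), (15.830096244812012, 69.79058837890625), 10.387784004211426)
bar+stop ((683.1484985351562, -22.329910278320312), (68.80609893798828, 298.2809143066406), 9.072474479675293)
9.1 turn [-0.     0.     1.116] shift [-25.911 -20.145   1.249]
189.1 turn [-0.000e+00 -1.000e-03 -2.025e+00] shift [-25.911 -20.145   1.249]
```

```bash
python3 -m creep '[[[0,0,0.1,-2,-1.6,0.2,85],[0,0,0.25,-4,-3.1,0.2,85],[0,0,0.4,-6,-4.6,0.2,85],[0,0,0.5,-8,-6.2,0.2,85],[0,0,0.65,-10,-7.8,0.2,85],[0,0,0.75,-12,-9.3,0.2,50],[0,0,0.85,-14,-10.9,0.2,50],[0,0,0.95,-16,-12.4,0.2,50],[0,0,1.05,-18,-14,0.2,50],[0,0,1.116,-20,-15.5,0.3,50],[0,0,1.116,-22,-17.1,0.3,50],[0,0,1.116,-24,-18.6,0.5,50]]]' && python3 - <<'E'
from h import *
goto(669.3,-25,190,9.1)
E
```

```text
time: 1.45
ee_pos: [543.7, 153.8, 223.9]
ee_rot: [0.0, 0.649, 0.761, 0.0]
contact_force: [2.0, 2.6, 0.4]
grip_width: 50.3
grip_force: 0.0
9.1 turn [ 0.001 -0.    -0.   ] shift [-7.857  3.831  1.359]
189.1 turn [-0.000e+00 -1.000e-03  3.141e+00] shift [-7.857  3.831  1.359]
```

```bash
python3 -m creep '[[[0,0,0,-1.8,0.9,0.3,50],[0,0,0,-3.5,1.7,0.6,50],[0,0,0,-5.2,2.5,0.9,50],[0,0,0,-6.8,3.3,1.2,50],[0,0,0,-7.86,3.83,1.36,50],[0,0,0,-7.86,3.83,1.36,50],[0,0,0,-7.86,3.83,1.36,50],[0,0,0,-7.86,3.83,1.36,50],[0,0,0,-7.86,3.83,1.36,50]]]' && python3 - <<'E'
from h import *
im,d,c=snap("wrist"); cv2.imwrite("pics/w1.png",im); P=cloud(c,d)
np.savez("w1.npz",im=im,d=d,M=c["M"])
m=(P[...,2]>60)&(P[...,2]<80)&(d>0)&(np.hypot(P[...,0]-669,P[...,1]+25)<60); q=P[m]; print("fin",cv2.minAreaRect(q[:,:2].astype(np.float32)),np.percentile(q[:,2],[5,50,95]))
goto(669.3,-25,45,9.1)
E
```

```text
time: 2.35
ee_pos: [668.2, -22.2, 190.2]
ee_rot: [0.0, 0.648, 0.761, 0.0]
contact_force: [-0.5, -0.9, 0.5]
grip_width: 50.0
grip_force: 0.0
fin ((667.2863159179688, -23.03601837158203), (15.979269027709961, 69.66148376464844), 7.7704243659973145) [70.00008422 71.39940135 72.62060863]
9.1 turn [0.001 0.    0.001] shift [-0.117  0.019  5.807]
189.1 turn [-0.00e+00  1.00e-03 -3.14e+00] shift [-0.117  0.019  5.807]
```

View pics/w1.png

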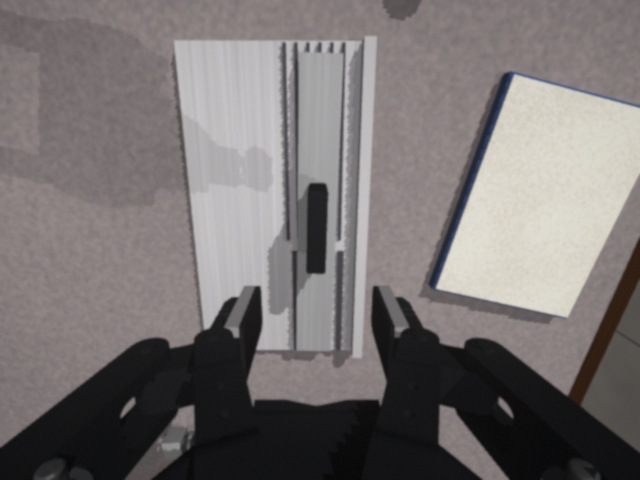

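The wrist view shows the fin at (318,228) on the bar, lying along the ridges between the land and the stop strip. The pose agrees with the measured one, so I'm grasping it.

```bash
python3 -m creep '[[[0,0,0,-0.03,-0.04,1.8,50],[0,0,0,-0.03,-0.04,3.6,50],[0,0,0,-0.03,-0.04,5.2,50],[0,0,0,-0.03,-0.04,6.17,50],[0,0,0,-0.03,-0.04,6.17,50],[0,0,0,-0.03,-0.04,6.17,5],[0,0,0,-0.03,-0.04,6.17,5],[0,0,0,-0.03,-0.04,6.17,5],[0,0,0,-0.03,-0.04,6.17,5],[0,0,0,-0.03,-0.04,6.17,5],[0,0,0,-0.03,-0.04,6.17,5],[0,0,0,-0.03,-0.04,6.17,5]]]' 80 && python3 -m creep '[[[0,0,0,0,0,0,5],[0,0,0,0,0,-0.4,5],[0,0,0,0,0,-1,5],[0,0,0,0,0,-2,5],[0,0,0,0,0,-3,5],[0,0,0,0,0,-3,5]]]' && python3 - <<'E'
from h import *
p=plate(-150,-30); print(p); goto(p[0],p[1],110,9.1)
E
```

```text
time: 3.6
ee_pos: [668.8, -23.9, 38.1]
ee_rot: [0.001, 0.649, 0.761, 0.001]
contact_force: [0.7, 0.6, 6.8]
grip_width: 15.0
grip_force: 79.8
time: 4.2
ee_pos: [669.3, -24.1, 115.7]
ee_rot: [0.003, 0.649, 0.761, 0.002]
contact_force: [0.6, -0.5, -2.5]
grip_width: 14.9
grip_force: 78.5
[490.732671   -82.64612429]
9.1 turn [0.006 0.002 0.   ] shift [-1.181 -7.423  0.184]
189.1 turn [-2.000e-03  1.000e-02 -3.141e+00] shift [-1.181 -7.423  0.184]
```

```bash
python3 -m creep '[[[0,0,0,-0.3,-1.6,0,5],[0,0,0,-0.6,-3.2,0,5],[0,0,0,-0.8,-4.8,0,5],[0,0,0,-1,-6.2,0.2,5],[0,0,0,-1.18,-7.4,0.8,5],[0,0,0,-1.18,-7.4,1.8,5],[0,0,0,-1.18,-7.4,2.8,5],[0,0,0,-1.18,-7.4,3.4,5],[0,0,0,-1.18,-7.4,3.6,5],[0,0,0,-1.18,-7.4,3.66,5],[0,0,0,-1.18,-7.4,3.66,5]]]' && python3 -m creep '[[[0,0,0,0,0,0,5],[0,0,0,0,0,0.02,5]]]'
```

```text
time: 5.3
ee_pos: [489.6, -82.3, 21.8]
ee_rot: [-0.001, 0.649, 0.761, -0.0]
contact_force: [-26.7, 5.8, 40.5]
grip_width: 14.9
grip_force: 89.1
time: 5.5
ee_pos: [489.7, -82.3, 21.8]
ee_rot: [-0.001, 0.649, 0.761, -0.0]
contact_force: [-33.8, 7.1, 53.1]
grip_width: 14.8
grip_force: 90.6
```

```bash
python3 -m creep '[[[0,0,0,0,0,-0.04,5],[0,0,0,0,0,-0.04,40],[0,0,0,0,0,-0.04,40],[0,0,0,0,0,-0.1,40],[0,0,0,0,0,-1,40],[0,0,0,0,0,-2.5,40],[0,0,0,0,1.5,-4,40],[0,0,0,0,3.2,-5.6,40],[0,0,0,0,5,-7.2,40],[0,0,0,0,5,-8.5,40],[0,0,0,0,5,-8.5,40],[0,0,0,0,5,-8.5,40]]]' && python3 -m creep '[[[0,0,0,0,0,0,40],[0,0,0,0,0,0,40]]]' && python3 - <<'E'
from h import *
im,d,c=snap("wrist"); cv2.imwrite("pics/w2.png",im); P=cloud(c,d); np.savez("w2.npz",im=im,d=d,M=c["M"])
im2,d2,c2=snap("top"); np.savez("t2.npz",im=im2,d=d2,M=c2["M"]);cv2.imwrite("pics/t2.png",im2)
for nm,Q,D in(("w",P,d),("t",cloud(c2,d2),d2)):
    a=(D>0)&(np.abs(Q[...,0]-640)<120)&(np.abs(Q[...,1]+30)<175)
    m=(a&(Q[...,2]>7)&(Q[...,2]<40)).astype(np.uint8); n,l,st,_=cv2.connectedComponentsWithStats(m); l=l==1+st[1:,4].argmax()
    print(nm,cv2.minAreaRect(Q[l][:,:2].astype(np.float32)),"z",np.percentile(Q[l][:,2],[20,50]))
    m=l&(Q[...,2]>21); print(" stop",cv2.minAreaRect(Q[m][:,:2].astype(np.float32)))
E
```

```text
time: 6.7
ee_pos: [613.7, -62.5, 231.6]
ee_rot: [0.0, 0.649, 0.761, 0.0]
contact_force: [0.2, -0.2, -0.7]
grip_width: 40.1
grip_force: 0.0
time: 6.9
ee_pos: [612.4, -62.6, 229.7]
ee_rot: [-0.001, 0.649, 0.761, -0.0]
contact_force: [0.8, -0.9, 0.2]
grip_width: 39.8
grip_force: 0.0
w ((631.3485107421875, -27.478668212890625), (168.72442626953125, 300.497314453125), 9.082348823547363) z [11.558592   12.32419011]
 stop ((709.0458984375, -14.608917236328125), (11.112200736999512, 299.6099548339844), 9.062135696411133)
t ((623.2742919921875, 36.66593933105469), (169.16419982910156, 166.7912139892578), 9.050261497497559) z [10.84386578 12.63582289]
 stop ((700.9041748046875, 48.94438171386719), (11.95583724975586, 166.62103271484375), 9.05855655670166)
```

View pics/w2.png

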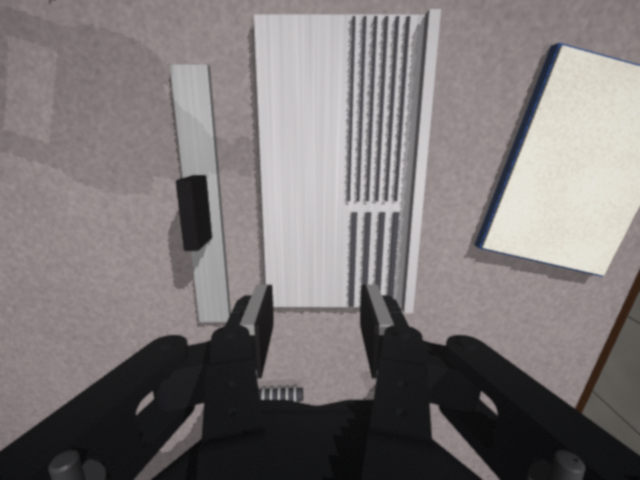

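```bash
python3 - <<'E'
from h import *
a=np.radians(9.1); ex=np.array([np.cos(a),np.sin(a)]); ey=np.array([-ex[1],ex[0]])
print("tcp",ex@[489.7,-82.3],ey@[489.7,-82.3])
for f,n in(("w2.npz","wrist"),("t2.npz","top")):
    z=np.load(f); c=dict(env.camera_info(n)); c["M"]=z["M"]; P=cloud(c,z["d"])
    for zl,zh,im in((50,62,None),(6,14,None)):
        m=(z["d"]>0)&(P[...,2]>zl)&(P[...,2]<zh)&(np.abs(P[...,:2]@ex-470)<(30 if zl<40 else 16))&(np.abs(P[...,:2]@ey+159)<150)
        q=P[m]; r=cv2.minAreaRect(q[:,:2].astype(np.float32)); print(n,zl,r,"ex,ey",ex@r[0],ey@r[0],q[:,2].mean())
E
```

```text
tcp 470.52013223087727 -158.7141618301206
wrist 50 ((488.9021911621094, -81.49247741699219), (16.75554084777832, 69.28585052490234), 9.300168991088867) ex,ey 469.8600809801891 -157.7906229785562 55.590697668483976
wrist 6 ((488.8686218261719, -82.13227844238281), (37.12051010131836, 279.5079345703125), 9.247260093688965) ex,ey 469.72574446079767 -158.4170620833094 10.084922236950922
top 50 ((0.0, 0.0), (0.0, 0.0), 0.0) ex,ey 0.0 0.0 nan
top 6 ((475.7208251953125, 12.151206970214844), (36.14867401123047, 85.21886444091797), 9.225728034973145) ex,ey 471.65512236600676 -63.2408167345206 9.835198598154859<stdin>:8: RuntimeWarning: Mean of empty slice.
  ret = ret.dtype.type(ret / rcount)
```

```bash
sed -i 's/O=(634.1,-29.3),yaw=9.1/O=(632.3,-28.4),yaw=9.08/' h.py; cat >> h.py <<'E'
def screwmeas(x,y,zs=24,zlo=7,rad=75,name=None):
    """wrist cloud rectangle of the screw near x,y (table)"""
    im,d,c=snap("wrist"); P=cloud(c,d)
    if name: cv2.imwrite(f"pics/{name}.png",im)
    m=((d>0)&(P[...,2]>zlo)&(P[...,2]<34)&(np.hypot(P[...,0]-x,P[...,1]-y)<rad)).astype(np.uint8)
    n,l,st,ce=cv2.connectedComponentsWithStats(m); q=P[l==1+st[1:,4].argmax()]
    r=cv2.minAreaRect(q[:,:2].astype(np.float32)); b=cv2.boxPoints(r)
    e=[b[1]-b[0],b[2]-b[1]]; e=max(e,key=np.linalg.norm); e=e*np.sign(e[0])
    print("centre",np.round(r[0],1),"size",np.round(r[1],1),"yaw",round(float(np.degrees(np.arctan2(e[1],e[0]))),1),"z95",np.percentile(q[:,2],95))
    return np.array(r[0]),np.arctan2(e[1],e[0])
E
python3 - <<'E'
from h import *
im,d,c=snap("top"); P,l,o=topmeas(im,d,c)
for a in o:
    if 90<max(a[4])<110 and min(a[4])<35: print(*a)
goto(570,308.5,160,103)
E
```

```text
34 [229. 219.] 477 [582.2 310.4] [100.6  24.8] 12.0 [14.6 20.7 25.9] [106. 108. 107.]
38 [170. 243.] 483 [530.4 436.8] [101.3  23.7] 46.3 [14.8 20.8 25.7] [ 38.  77. 137.]
43 [205. 301.] 500 [409.9 356.7] [97.6 25.6] 0.3 [14.6 21.  26. ] [110. 111. 111.]
44 [250. 306.] 483 [400.2 261. ] [24.  99.6] 68.4 [15.4 20.7 26.1] [112. 113. 113.]
46 [137. 319.] 528 [370.5 496.2] [101.9  23.8] 73.4 [14.7 20.5 25.8] [ 43.  91. 162.]
47 [299. 343.] 503 [320.8 158.4] [23.8 99.8] 35.7 [15.8 20.8 26. ] [ 43. 103. 182.]
103 turn [-0.000e+00 -1.000e-03 -1.639e+00] shift [14.929  0.665  2.816]
283 turn [-1.000e-03  0.000e+00  1.503e+00] shift [14.929  0.665  2.816]
```

```bash
python3 -m creep '[[[0,0,-0.14,1.5,0,0,40],[0,0,-0.28,3,0.1,0,40],[0,0,-0.42,4.5,0.2,0.2,40],[0,0,-0.56,6,0.3,0.5,40],[0,0,-0.7,7.5,0.4,0.8,40],[0,0,-0.84,9,0.5,1.1,40],[0,0,-0.98,10.5,0.6,1.5,40],[0,0,-1.12,12,0.6,2,40],[0,0,-1.26,13.5,0.66,2.5,40],[0,0,-1.4,14.93,0.66,2.8,40],[0,0,-1.54,14.93,0.66,2.8,40],[0,0,-1.64,14.93,0.66,2.8,40]]]' && python3 -m creep '[[[0,0,0,0,0,0,45],[0,0,0,0,0,0,45],[0,0,0,0,0,0,45]]]' && python3 - <<'E'
from h import *
r,t=screwmeas(582,311,name="s1")
g=r-8*np.array([np.cos(t),np.sin(t)]); print(g); goto(g[0],g[1],5,np.degrees(t)+90)
E
```

```text
time: 8.25
ee_pos: [569.6, 309.5, 160.1]
ee_rot: [-0.001, -0.117, 0.993, -0.0]
contact_force: [-0.4, -0.1, 0.4]
grip_width: 40.3
grip_force: 0.0
time: 8.55
ee_pos: [570.3, 308.3, 161.0]
ee_rot: [0.0, -0.112, 0.994, 0.0]
contact_force: [0.9, -0.0, -0.7]
grip_width: 45.0
grip_force: 0.0
centre [580.  313.6] size [100.5  24. ] yaw 12.8 z95 24.76884827197685
[572.17065859 311.80720496]
102.77599 turn [0.    0.    0.003] shift [-0.103  0.12   6.239]
282.776 turn [-0.     0.    -3.139] shift [-0.103  0.12   6.239]
```

```bash
python3 -m creep '[[[0,0,0,-0.12,0.08,1.8,45],[0,0,0,-0.12,0.08,3.6,45],[0,0,0,-0.12,0.08,5.2,45],[0,0,0,-0.12,0.08,6.2,45],[0,0,0,-0.12,0.08,6.2,45],[0,0,0,-0.12,0.08,6.2,10],[0,0,0,-0.12,0.08,6.2,10],[0,0,0,-0.12,0.08,6.2,10],[0,0,0,-0.12,0.08,6.2,10],[0,0,0,-0.12,0.08,6.2,10],[0,0,0,-0.12,0.08,6.2,10],[0,0,0,-0.12,0.08,6.2,10]]]' 80 && python3 - <<'E'
from h import *
screwmeas(580,313,zlo=5)
E
python3 -m creep '[[[0,0,0,0,0,0,10],[0,0,0,0,0,-0.4,10],[0,0,0,0,0,-1.2,10],[0,0,0,0,0,-2.4,10],[0,0,0,0,0,-3.2,10],[0,0,0,0,0,-3.2,10]]]' && python3 - <<'E'
from h import *
im,d,c=snap("wrist"); cv2.imwrite("pics/h1.png",im)
p=plate(22-8,-64); print(p); goto(p[0],p[1],85,99.08)
E
```

```text
time: 9.8
ee_pos: [573.7, 311.6, 8.3]
ee_rot: [0.002, -0.114, 0.994, 0.0]
contact_force: [-1.0, -1.9, 6.8]
grip_width: 20.2
grip_force: 78.4
centre [576.5 312.6] size [93.7 47.5] yaw 12.0 z95 28.133225177219515
time: 10.45
ee_pos: [574.1, 311.9, 90.3]
ee_rot: [0.003, -0.114, 0.993, 0.001]
contact_force: [-0.6, 0.7, -3.4]
grip_width: 19.7
grip_force: 78.5
[656.22462201 -89.38862567]
99.08 turn [0.001 0.003 0.07 ] shift [  0.397 -16.371   0.101]
279.08 turn [-4.000e-03  1.000e-03 -3.072e+00] shift [  0.397 -16.371   0.101]
```

View pics/h1.png

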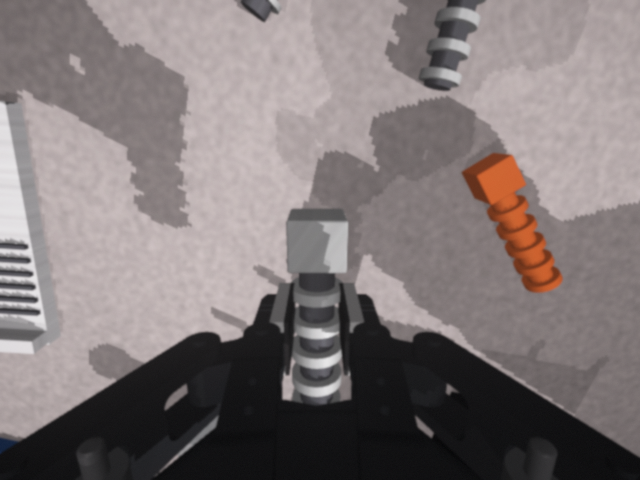

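```bash
cat >> h.py <<'E'
def held():
    """head of the held screw seen by the wrist camera, in tool coordinates"""
    im,d,c=snap("wrist"); T=tool(); P=cloud(c,d); Q=(P-T[:3,3])@T[:3,:3]
    h=(d>0)&(np.abs(Q[...,1])<17)&(Q[...,0]>15)&(Q[...,0]<60)&(Q[...,2]>-30)&(Q[...,2]<25)
    q=Q[h]; zt=np.percentile(q[:,2],15); top=q[np.abs(q[:,2]-zt)<3]
    A=np.c_[top[:,0],top[:,1],np.ones(len(top))]; k=np.linalg.lstsq(A,top[:,2],rcond=None)[0]
    print("head top: tool z",np.round(zt,1),"x",np.round(np.percentile(top[:,0],[1,99]),1),"y",np.round(np.percentile(top[:,1],[1,99]),1),"slopes",np.round(k[:2],3),"rect",cv2.minAreaRect(top[:,:2].astype(np.float32)))
E
python3 - <<'E'
from h import *
held()
E
```

```text
head top: tool z -18.0 x [21.6 42.9] y [-10.9  12.5] slopes [ 0.009 -0.002] rect ((32.01445007324219, 0.7594270706176758), (22.215530395507812, 23.99091339111328), 0.08589722961187363)
```

```bash
python3 -m creep '[[[0,0,0,0,-1.5,0,10],[0,0,0,0,-3,0,10],[0,0,0.07,0,-4.8,0,10],[0,0,0.07,0,-6.6,0,10],[0,0,0.07,0,-8.4,0,10],[0,0,0.07,0,-10.2,0,10],[0,0,0.07,0,-12,0,10],[0,0,0.07,0.2,-13.6,0,10],[0,0,0.07,0.4,-15,0,10],[0,0,0.07,0.5,-16.2,0,10],[0,0,0.07,0.5,-16.37,0,10],[0,0,0.07,0.5,-16.37,0,10]]]' && python3 - <<'E'
from h import *
held()
p=plate(12,-64); goto(p[0],p[1],24,99.08)
E
```

```text
time: 11.75
ee_pos: [652.6, -90.8, 84.4]
ee_rot: [-0.001, -0.078, 0.997, 0.0]
contact_force: [0.1, 0.0, -2.8]
grip_width: 20.2
grip_force: 78.7
head top: tool z -15.9 x [22.3 43.7] y [-12.   11.4] slopes [ 0.002 -0.003] rect ((30.905366897583008, -0.2874593734741211), (26.19005584716797, 24.009117126464844), 0.05256468430161476)
99.08 turn [ 0.001 -0.002 -0.001] shift [-7.000e-02 -2.000e-03  2.426e+00]
279.08 turn [-3.000e-03 -1.000e-03  3.141e+00] shift [-7.000e-02 -2.000e-03  2.426e+00]
```

```bash
python3 -m creep '[[[0,0,0,0,0,1,10],[0,0,0,0,0,1.8,10],[0,0,0,0,0,2.25,10],[0,0,0,0,0,2.35,10],[0,0,0,0,0,2.35,10],[0,0,0,0,0,2.35,10]]]' && for i in 1 2; do python3 -m creep '[[[0,0,0,-0.05,0,0,10],[0,0,0,-0.1,0,0,10],[0,0,0,-0.1,0,0,10]]]'; done; python3 - <<'E'
from h import *
held()
E
```

```text
time: 12.4
ee_pos: [653.7, -90.1, 28.3]
ee_rot: [0.001, -0.079, 0.997, -0.0]
contact_force: [-0.4, -0.4, -2.8]
grip_width: 20.2
grip_force: 78.8
time: 12.7
ee_pos: [655.9, -89.9, 27.6]
ee_rot: [0.0, -0.079, 0.997, -0.0]
contact_force: [0.1, -0.6, -3.2]
grip_width: 19.7
grip_force: 78.8
time: 13.0
ee_pos: [658.2, -89.5, 27.2]
ee_rot: [0.0, -0.079, 0.997, -0.0]
contact_force: [0.3, -0.3, -2.2]
grip_width: 20.2
grip_force: 78.8
head top: tool z -16.0 x [22.  43.4] y [-11.2  12.2] slopes [ 0.008 -0.002] rect ((29.73312759399414, 0.5014162063598633), (28.029142379760742, 24.023761749267578), 0.008607832714915276)
```

```bash
for i in 1 2 3; do python3 -m creep '[[[0,0,0,-0.03,0,0,10],[0,0,0,-0.03,0,0,10]]]' | grep -E "pos|contact"; done
```

```text
ee_pos: [658.7, -89.4, 27.1]
contact_force: [-0.6, -1.2, -1.9]
ee_pos: [658.9, -89.4, 26.8]
contact_force: [-6.8, -1.6, -1.0]
ee_pos: [659.0, -89.3, 26.6]
contact_force: [-11.2, -1.4, 0.1]
```

```bash
python3 -m creep '[[[0,0,0,0.08,0,0,10],[0,0,0,0.08,0,0.1,10],[0,0,0,0.08,0,0.2,10],[0,0,0,0.08,0,0.24,10],[0,0,0,0.08,0,0.24,10]]]' && python3 -m creep '[[[0,0,0,0,0,0.03,10],[0,0,0,0,0,0.06,10],[0,0,0,0,0,0.06,10]]]'
```

```text
time: 14.15
ee_pos: [658.3, -89.4, 20.9]
ee_rot: [-0.0, -0.079, 0.997, 0.0]
contact_force: [0.4, 0.3, -3.5]
grip_width: 19.9
grip_force: 78.9
time: 14.45
ee_pos: [658.5, -89.5, 20.3]
ee_rot: [0.0, -0.079, 0.997, -0.0]
contact_force: [-3.9, 0.6, 4.0]
grip_width: 20.1
grip_force: 79.6
```

```bash
python3 -m creep '[[[0,0,0,0,0,0.01,30],[0,0,0,0,0,0.01,42],[0,0,0,0,0,0.01,42],[0,0,0,0,0,-0.5,42],[0,0,0,0,0,-1.5,42],[0,0,0,0,0,-3,42],[0,0,0,0,0,-4.5,42],[0,0,0,0,0,-4.5,42]]]' && python3 - <<'E'
from h import *
im,d,c=snap("wrist"); P=cloud(c,d); cv2.imwrite("pics/p1.png",im)
o=plate(22,-64); m=(d>0)&(np.hypot(*(P[...,:2]-plate(-17,-64)).transpose(2,0,1))<10); print("head z",np.median(P[m][:,2]))
a=np.radians(9.08); ex=np.array([np.cos(a),np.sin(a)]); ey=np.array([-ex[1],ex[0]])
O=plate(0,0); X=(P[...,:2]-O)@ex; Y=(P[...,:2]-O)@ey
m=(d>0)&(np.abs(Y+64)<30)&(P[...,2]>31)&(P[...,2]<45)&(X<5); print("head x",np.percentile(X[m],[1,99]),"y",np.percentile(Y[m],[1,99]),"z",np.percentile(P[m][:,2],[5,50,95]))
goto(401,356.5,130,90)
E
```

```text
time: 15.25
ee_pos: [660.4, -89.8, 139.5]
ee_rot: [0.004, -0.079, 0.997, -0.001]
contact_force: [0.1, -0.3, 1.1]
grip_width: 42.1
grip_force: 0.0
head z 35.968703039308906
head x [-27.24691803   4.84851411] y [-75.34611895 -52.08113739] z [31.62517582 35.82237881 37.01364196]
90 turn [-0.001  0.005  0.158] shift [ 7.404 19.253  0.181]
270 turn [-8.000e-03 -2.000e-03 -2.983e+00] shift [ 7.404 19.253  0.181]
```

```bash
python3 -m creep '[[[0,0,0.02,0.7,1.7,0,42],[0,0,0.04,1.4,3.4,0,42],[0,0,0.06,2.1,5.2,0,42],[0,0,0.08,2.8,7,0,42],[0,0,0.1,3.5,8.8,0,42],[0,0,0.12,4.2,10.6,0,42],[0,0,0.158,4.9,12.4,0,42],[0,0,0.158,5.6,14.2,0,42],[0,0,0.158,6.3,16,0,42],[0,0,0.158,7,17.8,0,42],[0,0,0.158,7.4,19.25,0,42],[0,0,0.158,7.4,19.25,0,42]]]' && python3 -m creep '[[[0,0,0,0,0,0,45],[0,0,0,0,0,0,45],[0,0,0,0,0,0,45]]]' && python3 - <<'E'
from h import *
r,t=screwmeas(410,357,name="s2")
g=r-8*np.array([np.cos(t),np.sin(t)]); print(g); goto(g[0],g[1],5,np.degrees(t)+90)
E
```

```text
time: 16.5
ee_pos: [397.6, 359.6, 131.8]
ee_rot: [-0.0, -0.002, 1.0, 0.0]
contact_force: [-0.4, 0.1, -1.5]
grip_width: 42.0
grip_force: 0.0
time: 16.8
ee_pos: [400.3, 355.8, 132.0]
ee_rot: [-0.0, 0.001, 1.0, -0.0]
contact_force: [0.3, -0.0, 1.2]
grip_width: 45.2
grip_force: 0.0
centre [408.4 359.1] size [100.8  24. ] yaw 0.3 z95 24.67569359458323
[400.39469767 359.04895768]
90.33414 turn [-0.     0.    -0.007] shift [-2.000e-03  1.300e-01  5.085e+00]
270.33414 turn [0.    0.    3.134] shift [-2.000e-03  1.300e-01  5.085e+00]
```

```bash
python3 -m creep '[[[0,0,0,0,0.13,1.8,45],[0,0,0,0,0.13,3.4,45],[0,0,0,0,0.13,4.6,45],[0,0,0,0,0.13,5.02,45],[0,0,0,0,0.13,5.02,45],[0,0,0,0,0.13,5.02,10],[0,0,0,0,0.13,5.02,10],[0,0,0,0,0.13,5.02,10],[0,0,0,0,0.13,5.02,10],[0,0,0,0,0.13,5.02,10],[0,0,0,0,0.13,5.02,10],[0,0,0,0,0.13,5.02,10]]]' && python3 -m creep '[[[0,0,0,0,0,0,10],[0,0,0,0,0,-0.4,10],[0,0,0,0,0,-1.2,10],[0,0,0,0,0,-2.4,10],[0,0,0,0,0,-3.4,10],[0,0,0,0,0,-3.4,10]]]' && python3 -m creep '[[[0,0,0,0,0,0,10],[0,0,0,0,0,0,10],[0,0,0,0,0,0,10]]]' && python3 - <<'E'
from h import *
held()
p=plate(15,-124); print(p); goto(p[0],p[1],90,99.08)
E
```

```text
time: 18.05
ee_pos: [400.8, 360.6, 9.0]
ee_rot: [0.001, -0.0, 1.0, 0.001]
contact_force: [0.6, -2.9, 6.4]
grip_width: 20.1
grip_force: 78.2
time: 18.65
ee_pos: [401.2, 361.1, 96.8]
ee_rot: [0.003, -0.0, 1.0, 0.002]
contact_force: [0.5, 0.4, -2.4]
grip_width: 19.7
grip_force: 78.6
time: 18.95
ee_pos: [399.4, 359.5, 90.5]
ee_rot: [-0.001, -0.0, 1.0, -0.001]
contact_force: [0.5, -0.3, -2.4]
grip_width: 19.8
grip_force: 78.6
head top: tool z -15.5 x [21.2 42.5] y [-11.3  12. ] slopes [0.004 0.003] rect ((31.743633270263672, 0.3710670471191406), (22.08336067199707, 24.004560470581055), 0.605826199054718)
[ 666.68089408 -148.47894954]
99.08 turn [-0.001 -0.001 -0.158] shift [-10.686 -20.325   0.032]
279.08 turn [-2.000e-03  1.000e-03  2.983e+00] shift [-10.686 -20.325   0.032]
```

```bash
python3 -m creep '[[[0,0,0,-0.9,-1.6,-0.2,10],[0,0,0,-1.8,-3.3,-0.5,10],[0,0,0,-2.7,-5,-0.5,10],[0,0,0,-3.6,-6.7,-0.5,10],[0,0,0,-4.5,-8.4,-0.5,10],[0,0,-0.03,-5.4,-10.1,-0.5,10],[0,0,-0.06,-6.3,-11.9,-0.5,10],[0,0,-0.09,-7.2,-13.6,-0.5,10],[0,0,-0.12,-8.1,-15.3,-0.5,10],[0,0,-0.14,-9,-17,-0.5,10],[0,0,-0.158,-9.9,-18.7,-0.4,10],[0,0,-0.158,-10.67,-20.32,-0.2,10]]]' && python3 -m creep '[[[0,0,0,0,0,0,10],[0,0,0,0,0,0,10],[0,0,0,0,0,0,10]]]' && python3 - <<'E'
from h import *
held()
p=plate(14.6,-124); goto(p[0],p[1],27,99.08)
E
```

```text
time: 20.2
ee_pos: [667.4, -150.2, 96.0]
ee_rot: [-0.0, -0.079, 0.997, 0.0]
contact_force: [-0.1, 1.7, -1.9]
grip_width: 19.9
grip_force: 78.8
time: 20.5
ee_pos: [666.3, -147.3, 96.2]
ee_rot: [-0.0, -0.079, 0.997, 0.0]
contact_force: [-1.1, -0.5, -2.3]
grip_width: 19.9
grip_force: 78.9
head top: tool z -15.2 x [21.1 42.5] y [-11.3  12. ] slopes [-0.001  0.002] rect ((31.630342483520508, 0.3512458801269531), (22.12984275817871, 24.045930862426758), 0.12148679792881012)
99.08 turn [ 0.    -0.     0.001] shift [ 0.012 -0.06   2.781]
279.08 turn [ 0.     0.    -3.141] shift [ 0.012 -0.06   2.781]
```

```bash
python3 -m creep '[[[0,0,0,0.01,-0.06,1,10],[0,0,0,0.01,-0.06,2,10],[0,0,0,0.01,-0.06,2.6,10],[0,0,0,0.01,-0.06,2.75,10],[0,0,0,0.01,-0.06,2.75,10],[0,0,0,0.01,-0.06,2.75,10]]]' && python3 - <<'E'
from h import *
held(); p=plate(14.6,-124); goto(p[0],p[1],20.6,99.08)
E
```

```text
time: 21.15
ee_pos: [667.2, -149.5, 29.3]
ee_rot: [0.001, -0.079, 0.997, -0.0]
contact_force: [-1.7, 0.6, -2.0]
grip_width: 19.7
grip_force: 78.9
head top: tool z -15.2 x [20.8 42.3] y [-11.   12.3] slopes [0.001 0.002] rect ((29.507783889770508, 0.6558036804199219), (24.130142211914062, 26.413301467895508), 88.9791259765625)
99.08 turn [-0.001  0.001 -0.   ] shift [0.03  0.045 0.348]
279.08 turn [2.000e-03 1.000e-03 3.142e+00] shift [0.03  0.045 0.348]
```

```bash
python3 -m creep '[[[0,0,0,0.02,0.03,0.1,10],[0,0,0,0.02,0.03,0.18,10],[0,0,0,0.02,0.03,0.24,10],[0,0,0,0.02,0.03,0.24,10],[0,0,0,0.02,0.03,0.24,10]]]' && python3 -m creep '[[[0,0,0,0,0,0.02,10],[0,0,0,0,0,0.02,10]]]'&& python3 - <<'E'
from h import *
p=plate(14.6,-124); goto(p[0],p[1],20.6,99.08)
E
```

```text
time: 21.7
ee_pos: [666.0, -149.0, 21.9]
ee_rot: [-0.0, -0.079, 0.997, -0.0]
contact_force: [-0.4, -1.1, -2.8]
grip_width: 19.9
grip_force: 78.9
time: 21.9
ee_pos: [666.1, -148.9, 21.4]
ee_rot: [0.0, -0.079, 0.997, -0.0]
contact_force: [0.7, 0.2, -2.0]
grip_width: 20.0
grip_force: 78.9
99.08 turn [-0.  0. -0.] shift [-0.011  0.014  0.033]
279.08 turn [0.    0.    3.141] shift [-0.011  0.014  0.033]
```

```bash
python3 -m creep '[[[0,0,0,-0.01,0,0.03,10],[0,0,0,-0.01,0,0.06,10],[0,0,0,-0.01,0,0.06,10]]]'
```

```text
time: 22.2
ee_pos: [666.4, -149.0, 21.0]
ee_rot: [0.0, -0.079, 0.997, -0.0]
contact_force: [-7.2, 0.3, 9.2]
grip_width: 19.7
grip_force: 80.2
```

```bash
cat >> h.py <<'E'
def seated(y,name=None,xs=(-200,5)):
    im,d,c=snap("wrist"); P=cloud(c,d)
    if name: cv2.imwrite(f"pics/{name}.png",im)
    a=np.radians(9.08); ex=np.array([np.cos(a),np.sin(a)]); ey=np.array([-ex[1],ex[0]])
    O=plate(0,0); X=(P[...,:2]-O)@ex; Y=(P[...,:2]-O)@ey
    for yy in y:
        m=(d>0)&(np.abs(Y-yy)<25)&(P[...,2]>31)&(P[...,2]<48)&(X<-8)&(X>-45)
        if m.sum(): print(yy,"head x",np.round(np.percentile(X[m],[1,99]),1),"y",np.round(np.percentile(Y[m],[1,99]),1),"z",np.round(np.percentile(P[m][:,2],[5,50,95]),1))
E
python3 -m creep '[[[0,0,0,0,0,0,30],[0,0,0,0,0,0,42],[0,0,0,0,0,0,42],[0,0,0,0,0,-0.5,42],[0,0,0,0,0,-1.5,42],[0,0,0,0,0,-3,42],[0,0,0,0,0,-4.5,42],[0,0,0,0,0,-4.5,42],[0,0,0,0,0,-4.5,42]]]' && python3 - <<'E'
from h import *
seated((-124,-64),"p2")
im,d,c=snap("top"); P,l,o=topmeas(im,d,c)
for a in o:
    if 80<max(a[4])<120 and min(a[4])<35: print(*a)
goto(400-8,261+2,130,69)
E
```

```text
time: 23.1
ee_pos: [666.7, -149.0, 134.2]
ee_rot: [0.001, -0.079, 0.997, -0.0]
contact_force: [0.3, 0.2, -0.6]
grip_width: 42.4
grip_force: 0.0
-124 head x [-27.7  -8.4] y [-135.2 -112.2] z [34.7 36.  37.1]
-64 head x [-27.3  -8.3] y [-75.9 -52.3] z [34.1 35.9 36.9]
37 [170. 243.] 488 [530.3 436.8] [101.1  23.5] 46.5 [14.2 20.8 25.8] [ 37.  73. 131.]
40 [250. 306.] 482 [399.8 260.5] [24.4 99.7] 67.6 [15.1 20.4 25.8] [107. 108. 108.]
43 [137. 319.] 528 [371.  496.3] [101.5  24. ] 74.2 [14.2 20.5 26. ] [ 41.  87. 154.]
44 [299. 343.] 504 [320.7 158.4] [23.8 99.8] 35.7 [15.7 21.  26.1] [ 42.  99. 173.]
69 turn [ 0.    -0.001  0.525] shift [ 8.225 17.991  0.085]
249 turn [ 1.000e-03  0.000e+00 -2.617e+00] shift [ 8.225 17.991  0.085]
```

View pics/p2.png

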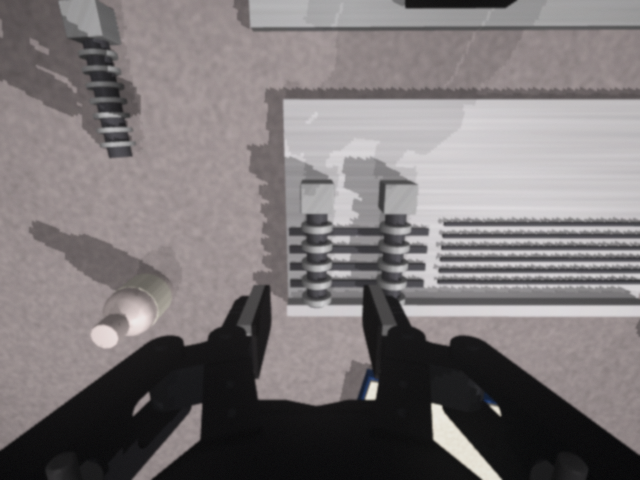

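Both coarse screws are seated, heads at (317,195) and (397,195), ridges in the grooves. Screw 4 at (95,85) is nearest, so it goes next.

```bash
python3 - <<'E'
from h import *
goto(577,-318,130,102)
E
```

```text
102 turn [ 0.    -0.001 -0.051] shift [ 4.579 -6.124  0.072]
282 turn [-1.00e-03 -1.00e-03  3.09e+00] shift [ 4.579 -6.124  0.072]
```

```bash
python3 -m creep '[[[0,0,-0.05,1.1,-1.5,0,42],[0,0,-0.05,2.2,-3,0,42],[0,0,-0.05,3.3,-4.5,0,42],[0,0,-0.05,4.58,-6.12,0.07,45],[0,0,-0.05,4.58,-6.12,0.07,45],[0,0,-0.05,4.58,-6.12,0.07,45],[0,0,-0.05,4.58,-6.12,0.07,45],[0,0,-0.05,4.58,-6.12,0.07,45]]]' && python3 - <<'E'
from h import *
r,t=screwmeas(585,-317)
g=r-8*np.array([np.cos(t),np.sin(t)]); print(g); goto(g[0],g[1],6,np.degrees(t)+90)
E
```

```text
time: 24.0
ee_pos: [577.9, -316.9, 130.3]
ee_rot: [-0.0, -0.105, 0.995, 0.0]
contact_force: [-0.3, 0.5, 0.7]
grip_width: 44.8
grip_force: 0.0
centre [ 582.8 -315.4] size [100.6  24. ] yaw 12.5 z95 24.666893383962282
[ 575.04067659 -317.11999762]
102.54136 turn [ 0.    -0.    -0.009] shift [0.112 0.014 4.977]
282.54135 turn [-0.    -0.     3.132] shift [0.112 0.014 4.977]
```

```bash
python3 -m creep '[[[0,0,-0.009,0.08,0.01,1.8,45],[0,0,-0.009,0.08,0.01,3.4,45],[0,0,-0.009,0.08,0.01,4.5,45],[0,0,-0.009,0.08,0.01,4.95,45],[0,0,-0.009,0.08,0.01,4.95,45],[0,0,-0.009,0.08,0.01,4.95,10],[0,0,-0.009,0.08,0.01,4.95,10],[0,0,-0.009,0.08,0.01,4.95,10],[0,0,-0.009,0.08,0.01,4.95,10],[0,0,-0.009,0.08,0.01,4.95,10],[0,0,-0.009,0.08,0.01,4.95,10],[0,0,-0.009,0.08,0.01,4.95,10]]]' && python3 -m creep '[[[0,0,0,0,0,0,10],[0,0,0,0,0,-0.4,10],[0,0,0,0,0,-1.2,10],[0,0,0,0,0,-2.4,10],[0,0,0,0,0,-3.4,10],[0,0,0,0,0,-3.4,10]]]' && python3 -m creep '[[[0,0,0,0,0,0,10],[0,0,0,0,0,0,10],[0,0,0,0,0,0,10]]]' && python3 - <<'E'
from h import *
held()
p=plate(15,28); print(p); goto(p[0],p[1],90,99.08)
E
```

```text
time: 25.25
ee_pos: [576.6, -318.6, 9.5]
ee_rot: [0.002, -0.108, 0.994, -0.001]
contact_force: [1.0, 1.1, 6.3]
grip_width: 18.8
grip_force: 95.4
time: 25.85
ee_pos: [576.7, -319.1, 97.1]
ee_rot: [0.003, -0.108, 0.994, -0.002]
contact_force: [0.2, -0.7, -1.9]
grip_width: 18.8
grip_force: 95.5
time: 26.15
ee_pos: [574.8, -317.8, 90.4]
ee_rot: [-0.001, -0.108, 0.994, 0.001]
contact_force: [-0.2, 0.4, -2.7]
grip_width: 18.9
grip_force: 95.5
head top: tool z -14.9 x [21.7 43.3] y [-11.2  12.1] slopes [-0.001 -0.003] rect ((30.534584045410156, 0.4629335403442383), (26.411619186401367, 24.127790451049805), 0.5132970809936523)
[642.69325953   1.61633149]
99.08 turn [ 0.001 -0.001  0.059] shift [-5.404 11.896  0.033]
279.08 turn [ 2.000e-03  2.000e-03 -3.083e+00] shift [-5.404 11.896  0.033]
```

```bash
python3 -m creep '[[[0,0,0.06,-0.7,1.6,0,10],[0,0,0.06,-1.4,3.2,0,10],[0,0,0.06,-2.1,4.8,0,10],[0,0,0.06,-2.8,6.4,0,10],[0,0,0.06,-3.6,8,0,10],[0,0,0.06,-4.3,9.6,0,10],[0,0,0.059,-5,11.2,0,10],[0,0,0.059,-5.42,11.9,0.2,10],[0,0,0.059,-5.42,11.9,1,10],[0,0,0.059,-5.42,11.9,2,10],[0,0,0.059,-5.42,11.9,2.4,10],[0,0,0.059,-5.42,11.9,2.4,10]]]' && python3 -m creep '[[[0,0,0,0,0,0,10],[0,0,0,0,0,0,10],[0,0,0,0,0,0,10]]]' && python3 - <<'E'
from h import *
held()
p=plate(15.4,28); goto(p[0],p[1],21,99.08)
E
```

```text
time: 27.4
ee_pos: [642.5, 1.5, 29.9]
ee_rot: [-0.002, -0.079, 0.997, 0.0]
contact_force: [-0.4, -0.3, -2.6]
grip_width: 18.8
grip_force: 95.8
time: 27.7
ee_pos: [644.0, 1.4, 33.1]
ee_rot: [0.001, -0.079, 0.997, -0.0]
contact_force: [0.6, 0.0, -1.5]
grip_width: 19.0
grip_force: 95.8
head top: tool z -15.1 x [21.5 43.2] y [-11.4  11.9] slopes [ 0.003 -0.004] rect ((29.25244140625, 0.19904422760009766), (24.09930419921875, 28.435659408569336), 89.45974731445312)
99.08 turn [-0.     0.001 -0.   ] shift [0.032 0.016 0.474]
279.08 turn [2.000e-03 0.000e+00 3.141e+00] shift [0.032 0.016 0.474]
```

```bash
python3 -m creep '[[[0,0,0,0.02,0.01,0.15,10],[0,0,0,0.02,0.01,0.3,10],[0,0,0,0.02,0.01,0.4,10],[0,0,0,0.02,0.01,0.4,10],[0,0,0,0.02,0.01,0.4,10],[0,0,0,0.02,0.01,0.4,10]]]' && python3 - <<'E'
from h import *
p=plate(15.4,28); goto(p[0],p[1],21,99.08)
E
```

```text
time: 28.35
ee_pos: [642.9, 1.7, 21.8]
ee_rot: [-0.0, -0.079, 0.997, 0.0]
contact_force: [-0.3, 0.2, -1.9]
grip_width: 18.6
grip_force: 96.1
99.08 turn [ 0. -0. -0.] shift [-0.006 -0.002  0.031]
279.08 turn [-0.    -0.     3.141] shift [-0.006 -0.002  0.031]
```

Now seat it, release, rise and check. Then on to screw 3.

```bash
python3 -m creep '[[[0,0,0,0,0,0.03,10],[0,0,0,0,0,0.05,10],[0,0,0,0,0,0.05,10]]]' | grep -E "pos|contact"; python3 -m creep '[[[0,0,0,0,0,0,30],[0,0,0,0,0,0,42],[0,0,0,0,0,0,42],[0,0,0,0,0,-0.5,42],[0,0,0,0,0,-1.5,42],[0,0,0,0,0,-3,42],[0,0,0,0,0,-4.5,42],[0,0,0,0,0,-4.5,42],[0,0,0,0,0,-4.5,42]]]' && python3 - <<'E'
from h import *
seated((-124,-64,28))
goto(400-8,261+3,130,69)
E
```

```text
ee_pos: [643.1, 1.7, 21.5]
contact_force: [-5.6, -0.4, 7.1]
time: 29.55
ee_pos: [643.4, 1.7, 134.9]
ee_rot: [0.001, -0.079, 0.997, -0.0]
contact_force: [-0.2, 0.1, -0.9]
grip_width: 42.0
grip_force: 0.0
-124 head x [-27.7  -8.2] y [-135.2 -111.2] z [33.3 35.9 37. ]
-64 head x [-27.2  -8.2] y [-75.3 -51.6] z [33.1 35.9 37. ]
28 head x [-28.3  -8.2] y [16.6 40.3] z [34.7 36.  37. ]
69 turn [0.    0.    0.525] shift [ 8.258 11.941  0.133]
249 turn [-1.000e-03  0.000e+00 -2.617e+00] shift [ 8.258 11.941  0.133]
```

```bash
python3 -m creep '[[[0,0,0.05,1,1.5,0,42],[0,0,0.1,2,3,0,42],[0,0,0.15,3,4.4,0,42],[0,0,0.22,4.1,5.9,0,42],[0,0,0.3,5.1,7.4,0,42],[0,0,0.4,6.1,8.8,0,42],[0,0,0.5,7.1,10.3,0,42],[0,0,0.525,8.26,11.94,0.1,45],[0,0,0.525,8.26,11.94,0.1,45],[0,0,0.525,8.26,11.94,0.1,45],[0,0,0.525,8.26,11.94,0.1,45],[0,0,0.525,8.26,11.94,0.1,45]]]' && python3 - <<'E'
from h import *
r,t=screwmeas(400,262)
g=r-8*np.array([np.cos(t),np.sin(t)]); print(g); goto(g[0],g[1],6,np.degrees(t)+90)
E
```

```text
time: 30.8
ee_pos: [392.6, 263.1, 130.3]
ee_rot: [-0.0, 0.183, 0.983, -0.0]
contact_force: [0.1, 0.0, 0.8]
grip_width: 44.7
grip_force: 0.0
centre [397.9 263.7] size [ 23.9 100.4] yaw -21.4 z95 24.677285835653148
[390.49160385 266.65825748]
68.64283 turn [-0.001 -0.     0.004] shift [0.129 0.103 4.974]
248.64282 turn [ 1.000e-03 -1.000e-03 -3.137e+00] shift [0.129 0.103 4.974]
```

```bash
python3 -m creep '[[[0,0,0.004,0.1,0.1,1.8,45],[0,0,0.004,0.1,0.1,3.4,45],[0,0,0.004,0.1,0.1,4.5,45],[0,0,0.004,0.1,0.1,4.95,45],[0,0,0.004,0.1,0.1,4.95,45],[0,0,0.004,0.1,0.1,4.95,10],[0,0,0.004,0.1,0.1,4.95,10],[0,0,0.004,0.1,0.1,4.95,10],[0,0,0.004,0.1,0.1,4.95,10],[0,0,0.004,0.1,0.1,4.95,10],[0,0,0.004,0.1,0.1,4.95,10],[0,0,0.004,0.1,0.1,4.95,10]]]' && python3 -m creep '[[[0,0,0,0,0,0,10],[0,0,0,0,0,-0.4,10],[0,0,0,0,0,-1.2,10],[0,0,0,0,0,-2.4,10],[0,0,0,0,0,-3.4,10],[0,0,0,0,0,-3.4,10]]]' && python3 -m creep '[[[0,0,0,0,0,0,10],[0,0,0,0,0,0,10],[0,0,0,0,0,0,10]]]' && python3 - <<'E'
from h import *
held()
p=plate(15.4,92); print(p); goto(p[0],p[1],90,99.08)
E
```

```text
time: 32.05
ee_pos: [391.7, 267.7, 9.1]
ee_rot: [0.001, 0.184, 0.983, 0.001]
contact_force: [-0.8, -1.9, 5.9]
grip_width: 19.3
grip_force: 78.2
time: 32.65
ee_pos: [392.1, 268.1, 96.7]
ee_rot: [0.002, 0.184, 0.983, 0.002]
contact_force: [0.3, 0.2, -3.0]
grip_width: 19.2
grip_force: 78.6
time: 32.95
ee_pos: [390.1, 266.9, 90.8]
ee_rot: [-0.001, 0.184, 0.983, -0.001]
contact_force: [0.3, 0.1, -2.5]
grip_width: 19.6
grip_force: 78.6
head top: tool z -15.2 x [21.4 42.8] y [-12.   11.4] slopes [0.006 0.002] rect ((31.96054458618164, -0.3208932876586914), (22.174571990966797, 24.055992126464844), 0.20525789260864258)
[632.98819046  64.87746992]
99.08 turn [-0.001 -0.001 -0.529] shift [-11.98   -4.014   0.031]
279.08 turn [-2.000e-03  1.000e-03  2.612e+00] shift [-11.98   -4.014   0.031]
```

```bash
python3 -m creep '[[[0,0,-0.05,-1.5,-0.5,0,10],[0,0,-0.12,-3.2,-1,0,10],[0,0,-0.2,-4.9,-1.6,0,10],[0,0,-0.3,-6.6,-2.2,0,10],[0,0,-0.4,-8.3,-2.8,0,10],[0,0,-0.5,-10,-3.4,0,10],[0,0,-0.529,-11.4,-3.8,0,10],[0,0,-0.529,-11.96,-4.01,0,10],[0,0,-0.529,-11.96,-4.01,1,10],[0,0,-0.529,-11.96,-4.01,2,10],[0,0,-0.529,-11.96,-4.01,2.4,10],[0,0,-0.529,-11.96,-4.01,2.4,10]]]' && python3 -m creep '[[[0,0,0,0,0,0,10],[0,0,0,0,0,0,10],[0,0,0,0,0,0,10]]]' && python3 - <<'E'
from h import *
held()
p=plate(14.9,92); goto(p[0],p[1],21,99.08)
E
```

```text
time: 34.2
ee_pos: [631.8, 65.6, 30.1]
ee_rot: [-0.002, -0.079, 0.997, 0.0]
contact_force: [-0.2, -0.6, -3.1]
grip_width: 19.2
grip_force: 78.7
time: 34.5
ee_pos: [633.5, 65.6, 33.1]
ee_rot: [0.001, -0.079, 0.997, -0.0]
contact_force: [-1.6, 0.1, -1.8]
grip_width: 19.4
grip_force: 78.7
head top: tool z -15.3 x [21.2 42.6] y [-11.2  12.2] slopes [0.009 0.001] rect ((29.915428161621094, 0.49652099609375), (25.880327224731445, 24.0518856048584), 0.059347301721572876)
99.08 turn [-0.     0.001 -0.   ] shift [ 0.038 -0.023  0.475]
279.08 turn [2.000e-03 0.000e+00 3.141e+00] shift [ 0.038 -0.023  0.475]
```

```bash
python3 -m creep '[[[0,0,0,0.02,-0.02,0.15,10],[0,0,0,0.02,-0.02,0.3,10],[0,0,0,0.02,-0.02,0.4,10],[0,0,0,0.02,-0.02,0.4,10],[0,0,0,0.02,-0.02,0.4,10],[0,0,0,0.02,-0.02,0.4,10]]]' && python3 - <<'E'
from h import *
p=plate(14.9,92); goto(p[0],p[1],21,99.08)
E
python3 -m creep '[[[0,0,0,0,0,0.03,10],[0,0,0,0,0,0.05,10],[0,0,0,0,0,0.05,10]]]' | grep -E "pos|contact"
```

```text
time: 35.15
ee_pos: [632.5, 64.8, 21.9]
ee_rot: [-0.0, -0.079, 0.997, 0.0]
contact_force: [0.3, -0.5, -2.6]
grip_width: 19.3
grip_force: 78.9
99.08 turn [ 0. -0. -0.] shift [ 0.002 -0.001  0.036]
279.08 turn [-0.    -0.     3.141] shift [ 0.002 -0.001  0.036]
ee_pos: [632.7, 64.9, 21.2]
contact_force: [-2.5, -0.2, 5.2]
```

```bash
python3 -m creep '[[[0,0,0,0,0,0,30],[0,0,0,0,0,0,42],[0,0,0,0,0,0,42],[0,0,0,0,0,-0.5,42],[0,0,0,0,0,-1.5,42],[0,0,0,0,0,-3,42],[0,0,0,0,0,-4.7,42],[0,0,0,0,0,-6,42],[0,0,0,0,0,-6,42],[0,0,0,0,0,-6,42]]]' && python3 - <<'E'
from h import *
seated((-124,-64,28,92),"p4")
im,d,c=snap("top"); cv2.imwrite("pics/t4.png",im); P,l,o=topmeas(im,d,c)
for a in o:
    if (80<max(a[4])<120 and min(a[4])<35) or max(a[4])>250: print(*a)
goto(489.7,-82.3,180,9.1)
E
```

```text
time: 36.45
ee_pos: [632.8, 64.9, 172.1]
ee_rot: [0.001, -0.079, 0.997, -0.0]
contact_force: [-0.2, -0.3, -1.0]
grip_width: 41.9
grip_force: 0.0
-124 head x [-27.5  -8.6] y [-135.1 -111. ] z [32.9 35.9 37. ]
-64 head x [-27.2  -8.5] y [-75.  -51.1] z [33.  35.9 37.1]
28 head x [-28.2  -8.5] y [17.  40.4] z [34.6 36.  37.1]
92 head x [-27.5  -8.5] y [ 80.7 104.5] z [34.8 36.  37.2]
39 [170. 243.] 486 [530.6 436.9] [100.8  23.3] 46.5 [14.6 20.5 26.5] [ 39.  77. 137.]
41 [137. 319.] 525 [370.7 495.8] [100.7  24.2] 74.0 [14.5 20.5 26. ] [ 43.  91. 162.]
9.1 turn [-1.00e-03 -1.00e-03  1.57e+00] shift [ 6.554 -4.913 -0.397]
189.1 turn [ 1.000e-03 -1.000e-03 -1.571e+00] shift [ 6.554 -4.913 -0.397]
```

View pics/t4.png

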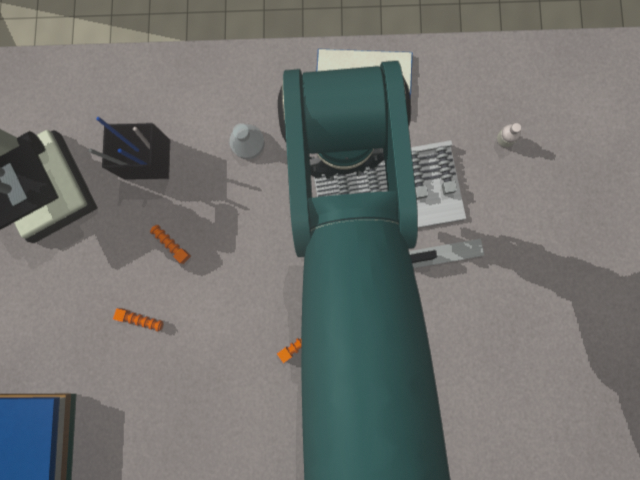

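The top view shows all four screws on the plate and the straightedge in front of it, with its fin at about (425,256). The arm hides part of it, so I'm moving above it to measure.

```bash
python3 -m creep '[[[0,0,0.14,0.6,-0.4,-0.2,42],[0,0,0.28,1.2,-0.9,-0.4,42],[0,0,0.42,1.8,-1.3,-0.4,42],[0,0,0.56,2.4,-1.8,-0.4,42],[0,0,0.7,3,-2.2,-0.4,42],[0,0,0.84,3.6,-2.7,-0.4,42],[0,0,0.98,4.2,-3.1,-0.4,42],[0,0,1.12,4.8,-3.6,-0.4,42],[0,0,1.26,5.4,-4,-0.4,50],[0,0,1.4,6,-4.5,-0.4,50],[0,0,1.54,6.55,-4.9,-0.4,50],[0,0,1.57,6.55,-4.9,-0.4,50]]]' && python3 -m creep '[[[0,0,0,0,0,0,50],[0,0,0,0,0,0,50],[0,0,0,0,0,0,50]]]' && python3 - <<'E'
from h import *
im,d,c=snap("wrist"); cv2.imwrite("pics/w5.png",im); P=cloud(c,d)
m=((d>0)&(P[...,2]>45)&(P[...,2]<65)&(np.hypot(P[...,0]-489,P[...,1]+82)<120)).astype(np.uint8)
n,l,st,ce=cv2.connectedComponentsWithStats(m)
for i in range(1,n):
    if st[i,4]>100:
        q=P[l==i]; r=cv2.minAreaRect(q[:,:2].astype(np.float32)); print(ce[i],r,np.median(q[:,2]))
E
```

```text
time: 37.75
ee_pos: [488.7, -82.9, 179.6]
ee_rot: [-0.001, 0.651, 0.759, -0.001]
contact_force: [0.4, -0.4, 0.3]
grip_width: 50.0
grip_force: 0.0
time: 38.05
ee_pos: [490.1, -81.7, 180.2]
ee_rot: [-0.0, 0.648, 0.761, -0.0]
contact_force: [0.2, 0.6, 0.2]
grip_width: 50.1
grip_force: 0.0
[316.55       227.67831325] ((488.7591857910156, -82.00570678710938), (15.97823429107666, 70.38756561279297), 9.531023025512695) 55.83551205450067
```

View pics/w5.png

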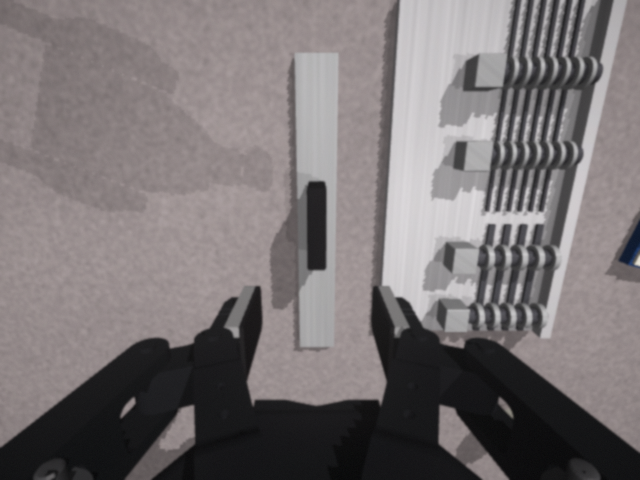

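```bash
python3 -m creep '[[[0,0,0,-0.02,-0.03,1.8,50],[0,0,0,-0.02,-0.03,3.6,50],[0,0,0,-0.02,-0.03,5.3,50],[0,0,0,-0.02,-0.03,6.25,50],[0,0,0,-0.02,-0.03,6.25,50],[0,0,0,-0.02,-0.03,6.25,5],[0,0,0,-0.02,-0.03,6.25,5],[0,0,0,-0.02,-0.03,6.25,5],[0,0,0,-0.02,-0.03,6.25,5],[0,0,0,-0.02,-0.03,6.25,5],[0,0,0,-0.02,-0.03,6.25,5],[0,0,0,-0.02,-0.03,6.25,5]]]' 100 && python3 -m creep '[[[0,0,0,0,0,0,5],[0,0,0,0,0,-0.4,5],[0,0,0,0,0,-1,5],[0,0,0,0,0,-1.8,5],[0,0,0,0,0,-1.8,5],[0,0,0,0,0,-1.8,5],[0,0,0,0,0,-1.8,5]]]' && python3 - <<'E'
from h import *
p=plate(-53,-12); print(p); goto(p[0],p[1],70,9.08)
E
```

```text
time: 39.3
ee_pos: [490.5, -82.7, 26.5]
ee_rot: [0.001, 0.649, 0.761, 0.001]
contact_force: [-2.1, 1.7, 8.0]
grip_width: 14.4
grip_force: 99.0
time: 40.0
ee_pos: [489.1, -82.5, 68.7]
ee_rot: [-0.0, 0.649, 0.761, -0.0]
contact_force: [-0.4, 0.7, -4.6]
grip_width: 14.3
grip_force: 98.3
[581.85790605 -48.61373686]
9.08 turn [-0.001 -0.     0.   ] shift [ 0.751  3.879 -0.054]
189.08 turn [ 0.000e+00 -1.000e-03 -3.141e+00] shift [ 0.751  3.879 -0.054]
```

```bash
python3 -m creep '[[[0,0,0,0.25,1.2,-0.2,5],[0,0,0,0.5,2.5,-0.2,5],[0,0,0,0.75,3.6,-0.1,5],[0,0,0,0.75,3.88,0,5],[0,0,0,0.75,3.88,0,5],[0,0,0,0.75,3.88,0,5],[0,0,0,0.75,3.88,0,5]]]' && python3 - <<'E'
from h import *
p=plate(-53,-12); goto(p[0],p[1],41,9.08)
im,d,c=snap("wrist"); P=cloud(c,d); cv2.imwrite("pics/w6.png",im)
a=np.radians(9.08); ex=np.array([np.cos(a),np.sin(a)]); ey=np.array([-ex[1],ex[0]]); O=plate(0,0); X=(P[...,:2]-O)@ex; Y=(P[...,:2]-O)@ey
m=(d>0)&(P[...,2]>46)&(P[...,2]<60)&(X>-85)&(X<-25)&(np.abs(Y)<160); q=np.c_[X[m],Y[m]]
print(cv2.minAreaRect(q.astype(np.float32)),np.percentile(P[m][:,2],[5,50,95]))
for y in (-120,-80,60,110):
    k=m&(np.abs(Y-y)<10); print(y,np.percentile(X[k],[2,98]) if k.sum() else None, np.median(P[k][:,2]) if k.sum() else None)
E
```

```text
time: 40.7
ee_pos: [581.5, -49.0, 69.3]
ee_rot: [-0.0, 0.649, 0.761, -0.0]
contact_force: [-0.5, 0.1, -4.3]
grip_width: 14.8
grip_force: 99.1
9.08 turn [-0. -0.  0.] shift [0.012 0.018 1.131]
189.08 turn [ 0.000e+00 -1.000e-03 -3.141e+00] shift [0.012 0.018 1.131]
((-54.81283950805664, 15.064384460449219), (36.2957649230957, 198.7153778076172), 0.10225091129541397) [51.74189517 52.82459054 53.93195927]
-120 None None
-80 [-69.57129314 -39.72578153] 52.612544510831356
60 [-72.18954629 -37.64163479] 52.82008685665215
110 [-72.28788148 -37.74372914] 52.885090276449475
```

```bash
python3 -m creep '[[[0,0,0,0,0,0.5,5],[0,0,0,0,0,1,5],[0,0,0,0,0,1.15,5],[0,0,0,0,0,1.15,5],[0,0,0,0,0,1.15,5],[0,0,0,0,0,1.15,5]]]'|grep -E "pos|cont"; python3 -m creep '[[[0,0,0,0,0,0.05,5],[0,0,0,0,0,0.07,5],[0,0,0,0,0,0.07,5],[0,0,0,0,0,0.07,5]]]'
```

```text
ee_pos: [582.3, -48.7, 40.6]
contact_force: [-0.8, -0.1, -3.9]
time: 41.75
ee_pos: [582.3, -48.7, 38.9]
ee_rot: [-0.0, 0.649, 0.761, -0.0]
contact_force: [0.2, 0.1, -5.3]
grip_width: 14.7
grip_force: 99.2
```

```bash
for i in 1 2; do python3 -m creep '[[[0,0,0,0,0,0.02,5],[0,0,0,0,0,0.02,5]]]'|grep -E "pos|cont"; done; for i in 1 2 3; do python3 -m creep '[[[0,0,0,0,0.03,0,5],[0,0,0,0,0.06,0,5],[0,0,0,0,0.06,0,5]]]'|grep -E "pos|cont"; done
```

```text
ee_pos: [582.4, -48.7, 38.6]
contact_force: [-1.5, 0.3, -2.3]
ee_pos: [582.4, -48.7, 38.6]
contact_force: [-4.7, 0.4, 5.1]
ee_pos: [583.8, -48.6, 38.6]
contact_force: [-5.6, 0.1, 5.7]
ee_pos: [585.3, -48.4, 38.6]
contact_force: [-5.2, -0.1, 5.7]
ee_pos: [586.8, -48.2, 38.6]
contact_force: [-5.3, -0.6, 5.4]
```

```bash
for i in 1 2 3 4; do python3 -m creep '[[[0,0,0,0,0.02,0,5],[0,0,0,0,0.03,0,5],[0,0,0,0,0.03,0,5]]]'|grep -E "pos|cont"; done
```

```text
ee_pos: [587.5, -48.1, 38.6]
contact_force: [-6.1, -1.5, 5.7]
ee_pos: [588.2, -47.9, 38.6]
contact_force: [-6.0, -1.2, 5.9]
ee_pos: [588.9, -47.8, 38.6]
contact_force: [-6.3, -0.1, 6.1]
ee_pos: [589.7, -47.7, 38.6]
contact_force: [-6.4, -1.3, 6.2]
```

```bash
for i in 1 2 3 ; do python3 -m creep '[[[0,0,0,0,0.015,0,5],[0,0,0,0,0.03,0,5],[0,0,0,0,0.03,0,5]]]'|grep -E "pos|cont"; done; python3 - <<'E'
from h import *
print(env.state()["torque"])
im,d,c=snap("wrist"); cv2.imwrite("pics/w7.png",im)
E
```

```text
ee_pos: [590.2, -47.6, 38.6]
contact_force: [-7.7, -1.2, 8.3]
ee_pos: [590.7, -47.5, 38.6]
contact_force: [-10.7, -1.7, 10.4]
ee_pos: [591.1, -47.5, 38.7]
contact_force: [-15.2, -1.7, 13.1]
[-0.4088058   2.65858177  0.03856655]
```

View pics/w7.png

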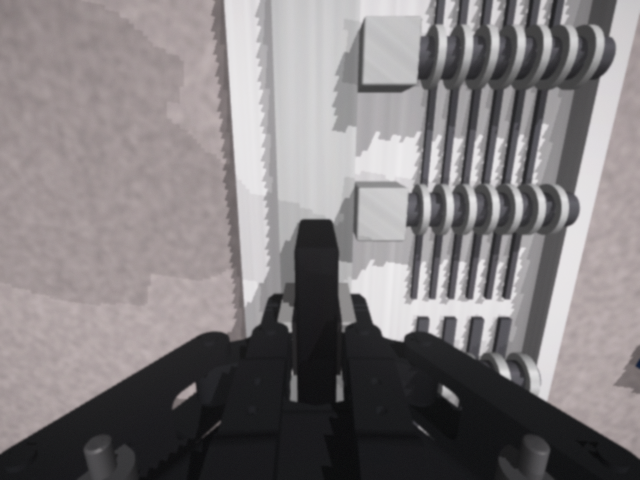

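```bash
for i in 1 2 3 ; do python3 -m creep '[[[0,0,0,0,0.015,-0.005,5],[0,0,0,0,0.03,-0.005,5],[0,0,0,0,0.03,-0.005,5]]]'|grep -E "pos|cont"; done
```

```text
ee_pos: [591.4, -47.4, 38.7]
contact_force: [-19.0, -3.6, 13.8]
ee_pos: [591.6, -47.4, 38.7]
contact_force: [-25.0, -4.1, 16.4]
ee_pos: [591.7, -47.4, 38.8]
contact_force: [-31.4, -4.3, 20.8]
```

```bash
python3 -m creep '[[[0,0,0,0,-0.05,0,5],[0,0,0,0,-0.05,0,5]]]'|grep -E "pos|cont"; python3 -m creep '[[[0,0,0,0,0,0,12],[0,0,0,0,0,0,24],[0,0,0,0,0,0,30],[0,0,0,0,0,0,30],[0,0,0,0,0,-0.5,30],[0,0,0,0,0,-1.5,30],[0,0,0,0,0,-3,30],[0,0,0,0,0,-4.5,30],[0,0,0,0,0,-6,30],[0,0,0,0,0,-6,30],[0,0,0,0,0,-6,30],[0,0,0,0,0,-6,30]]]' && python3 - <<'E'
from h import *
im,d,c=snap("wrist"); P=cloud(c,d); cv2.imwrite("pics/w8.png",im)
a=np.radians(9.08); ex=np.array([np.cos(a),np.sin(a)]); ey=np.array([-ex[1],ex[0]]); O=plate(0,0); X=(P[...,:2]-O)@ex; Y=(P[...,:2]-O)@ey; Z=P[...,2]
seated((-124,-64,28,92))
m=(d>0)&(Z>19)&(Z<25)&(X>-85)&(X<-24)&(np.abs(Y)<170); print(cv2.minAreaRect(np.c_[X[m],Y[m]].astype(np.float32)))
for y in (-140,-100,-94,60,110):
    k=m&(np.abs(Y-y)<8); print(y,k.sum() and np.round(np.percentile(X[k],[1,99]),1), k.sum() and np.median(Z[k]))
E
```

```text
ee_pos: [591.5, -47.4, 38.7]
contact_force: [-18.4, -3.6, 11.6]
time: 47.5
ee_pos: [592.5, -46.9, 187.5]
ee_rot: [-0.0, 0.649, 0.761, -0.0]
contact_force: [-0.6, 0.5, 0.3]
grip_width: 29.9
grip_force: 0.0
-124 head x [-26.7  -9.5] y [-135.2 -111.6] z [33.3 35.9 36.9]
-64 head x [-26.7  -8. ] y [-75.5 -51.8] z [33.4 35.9 37.2]
28 head x [-42.5  -8.2] y [16.4 40.1] z [34.4 35.9 37.3]
92 head x [-26.7  -8.2] y [ 80.6 103.8] z [34.7 36.  37.1]
((-43.903038024902344, -11.579147338867188), (38.553462982177734, 280.0947570800781), 0.019511958584189415)
-140 [-62.7 -27.3] 22.003227822804263
-100 [-63.  -27.9] 22.027881124973078
-94 [-63. -28.] 22.026508681281825
60 [-62.4 -27.6] 22.182729550185798
110 [-62.3 -27.6] 22.08923550046279
```

View pics/w8.png

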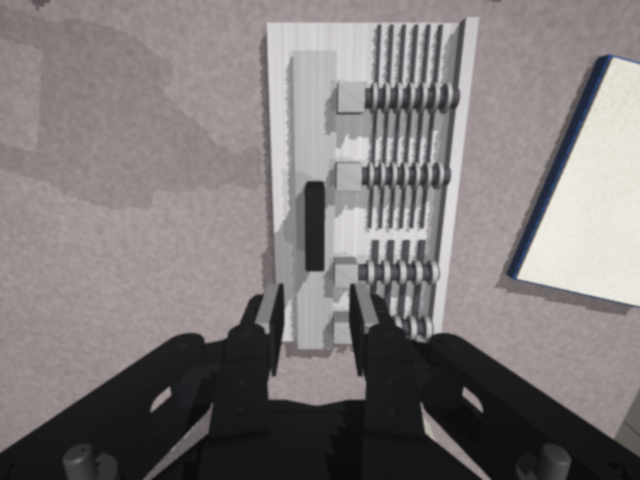

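The straightedge lies flat, with its top at z = 22 mm. It is flush with all four heads, which lie level at -26.7 mm in plate x. I'm handing in.

```bash
python3 -c "
from workcell import env
print(env.close_job())"
```

```text
the job is handed in; nothing more can be done
None
```

The job is handed in after about 48 s. Both fine and both coarse screws are seated against the stop strip, and the straightedge lies flat and flush against all four heads. A fifth screw was not in the scene, and I left the bottle, the flask and the orange look-alikes alone.

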